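# Start the resin cure from the bench console

### The job

Start the resin-curing lamp from the three-bay control console by pressing with your fingertips only: first press the white-dotted end of the red paddle rocker fully down, then the white-dotted end of the blue one, and only then push the green button all the way down and let it spring back up. Both rockers must stay pressed over at the end. Work no control before its turn, pick nothing up, and leave the tape roll, glue tube, resin bottle and bead jar where they stand.

Things in the scene. Friction and masses are not known exactly. Their poses are not given: they have to be found in the camera images.
- console: Grey flat console, fixed to the worktop, 112 (x) by 250 (y) by 22 mm high, origin at the centre of its underside on the worktop; x points to its far long side, y along its length, to the left. On it stand three black modules (each 86 x 60 mm), centred at y = +75, 0 and -75 mm of the console; which module stands in which bay varies.
- red_rocker_dot (a point): Point to press: white dot (15 mm) on the red V-shaped paddle (65 mm along console x, 42 mm wide, pivot across its middle). The dot is 21 mm from the pivot, on the half farther from the robot. At the start it is about 49 mm above the worktop and its half slopes up outwards 18 deg; fully over it is 43 mm up and nearly level, 5 mm above the black rim. Site moves with the paddle.
- red_rocker (a joint): Angle of the red rocker, rad: 0 = off (dotted end up), grows as the dotted end goes down, 0.28 = fully over, against the stop. It has no spring, stays where it is left, and needs about 2 to 3 N at the dot.
- blue_rocker_dot (a point): Centre of the white dot (15 mm across) on the blue paddle, the point to press. The same as the red one in size, heights and angles, but here the dotted half is the one nearer to the robot, 21 mm from the pivot.
- blue_rocker (a joint): Angle of the blue rocker, rad: 0 = off (dotted end up), grows as the dotted end goes down, 0.28 = fully over, against the stop. No spring; about 2 to 3 N at the dot.
- green_button_top (a point): Centre of the top face of the round green push button, 36 mm across, on the centre of its module: the point to press, straight down. Top 54 mm above the worktop, 48 mm when down; the black collar round it (52 mm across) is 44 mm high.
- green_button (a joint): Travel of the green button, m: 0 = up, 0.006 = fully down. A spring, about 4 N when fully down, brings it back up.
- tape_roll: Loose violet roll of tape lying flat, 62 mm across, 19 mm high, origin at the centre of its underside; near the left front of the console. Leave alone.
- glue_tube: Loose cream-coloured glue tube with a red cap, 61 x 91 x 12 mm, origin at the centre of its underside; on the worktop to the left. Leave alone.
- resin_bottle: Loose black upright resin bottle with a thin needle, 25 mm across, 86 mm high, origin at the centre of its underside; behind the console. Leave alone.
- bead_jar: Loose jar of red beads with a black lid, 38 mm across, 46 mm high, origin at the centre of its underside; in front of the console. Leave alone.

How it is judged:
On the way, in this order (a step that is already met when the one before it is completed fails the run):
1. the red rocker is pressed over to its dotted end (value of joint red_rocker above 0.22 rad), for 0.1 s.
2. then the blue rocker is pressed over to its dotted end (value of joint blue_rocker above 0.22 rad), for 0.1 s.
3. then the green button is pushed down (value of joint green_button above 0.0045 m), for 0.05 s.
At the end, for the whole second after the job is handed in: Both rockers are over to their dotted ends (more than 0.22 of 0.28 rad), the green button is back up (within 1 mm), and the tape roll, glue tube, resin bottle and bead jar are within 15 mm of where they stood (value of joint each of red_rocker, blue_rocker above 0.22 rad and value of joint green_button below 0.001 m and distance of each of tape_roll, glue_tube, resin_bottle, bead_jar from where it was at the start of the episode below 0.015 m); the robot touches nothing.
It fails at once if the blue rocker is pressed over while the red one is still off (value of joint blue_rocker above 0.14 rad and value of joint red_rocker below 0.14 rad).
It fails at once if the green button is pushed while a rocker is still off (value of joint green_button above 0.003 m and value of joint any of red_rocker, blue_rocker below 0.14 rad).
It fails at once if the tape roll, glue tube, resin bottle or bead jar is moved 15 mm or more, or lifted (distance of any of tape_roll, glue_tube, resin_bottle, bead_jar from where it was at the start of the episode above 0.015 m).
It also fails if it takes over 42 s, if anything falls off the work surface, if the arm or the gripper's body presses on something with over 40 N, if the wrist force passes 120 N, or if a joint passes its speed limit or range.

### The arm

A 6-joint arm with a two-finger parallel gripper is mounted at the origin on a cart in front of the work surface, level with it; the furniture and walls round the work are solid. World frame = base frame: x ahead of the robot, y to its left, z up, the work surface at z = 0. Lengths are in m, angles in rad, forces in N, time in s.
With the tool pointing down it reaches from about 0.3 to 0.875 m from the base axis. Payload 6.4 kg.
Tool frame: the origin (TCP) lies midway between the tips of the shut fingers; the grasp point (between the pads) lies 19 mm behind it; z points along the fingers, y is the line along which they close (so a half turn about z gives the same grasp; the last joint's range is limited). The gripper opens to 85 mm and grips with 20 to 120 N. Pads are 22 mm wide; open, the fingers measure 114 mm over their backs; the gripper's body (76 mm by 85 mm) begins 54 mm behind the grasp point. The pads swing forward as they close: fully open they stand 13 mm farther back than shut.
Start: joints at [-1.504, 0.181, 1.607, -0, 1.354, -0.206], TCP at [0.155, -0.554, 0.231] pointing down, gripper open.
Joint ranges: [-2.99, 2.99], [-0.89, 2.07], [0.3, 2.58], [-1.14, 4.28], [0, 2.63], [-3.12, 3.12]. Speed limits (rad/s): [2.57, 2.57, 3.01, 3.14, 3.14, 3.14].

### API

Orientations are given as a unit quaternion [w, x, y, z].
In Python, from bench import ctrl gives the robot as it stands. The module is installed in compiled form; this text tells all that it offers.
- The arm moves only by the tool move_arm, never from a script. Its argument "plan" is one flat list of numbers, 6 for each row, row after row: the shift along the world's x, y, z in units of 50 mm (1.0 is 50 mm), then the turn, a rotation vector about the world's x, y, z in rad. A call has 1 to 10 rows; each row is the pose to reach, as a shift and turn from the pose commanded when the call began; what a row does not reach only later rows make up. A row lasts 1/8 s, in which the tool goes at most 62.5 mm and 10.7 degrees, less where a joint would pass 70% of its speed; a pose out of reach is approached as far as the arm can. A call with a gripper value outside its range is refused whole. "grip" is the finger opening in mm, from 0 to 85.4, set as the call begins (left out, the last holds). The fingers move at their own pace and stop on an object; the grip force is fixed at half the most. Time passes only in rows, so rows that repeat a pose let the fingers close. It gives the time, the measured TCP pose, the force, the opening and the grip force at its end, in the units of the state.
- ctrl.get_obs(): the state, without advancing time (a new reading comes with each control period).
- ctrl.camera(name): name is "scene" or "top"; returns a dict with "pixels" (400x640x3 uint8, red, green, blue), "fx", "fy", "cx", "cy" (pixels), "origin" and "attitude" of the camera in the world. Camera axes: x right, y down, z forward; pixel columns grow to the right and rows downward; lengths in m; the calibration is good to about 2 mm. A picture is of the moment at which its call begins. There is no depth.
- ctrl.hand_in(): hands the job in; it is judged then, once.
The state is a dict: "time_s": time; "q": joint angles; "dq": joint speeds; "joint_efforts": joint torques, N m; "eef_pos": TCP position; "eef_rot": TCP orientation; "wrist_force": force on the tool from outside, world axes, zero at the start; "torque": the same for the moment, N m; "opening": opening from 0.0 (shut) to 1.0 (fully open); "grasp_force": force on a finger pad.
Only numpy, scipy, OpenCV 4.12 (cv2) and the standard library are available. Lean on these libraries where they do the work, as an engineer would, in place of code of your own. Each camera call takes 0.05 s, during which the arm holds its last target. There are 200 camera calls.

## Working session

There is one attempt and no reset: what is moved stays moved. The work goes in short steps, Python scripts to look and compute and a tool call to move; the robot and the scene stay as the last step left them, time stands still between calls to the robot, and variables do not carry over. Pictures are saved under pics/ and viewed, at most 10 in all, crops included, and the job is handed in when it is done.

Besides the shell and the picture viewer there is one more tool, called after "Emit:" by a JSON object that holds its "fn" and its "kwargs", one argument or row to a line. move_arm: Moves the arm, as the interface text tells. Its arguments: {"type":"object","properties":{"plan":{"type":"array"},"grip":{"type":"number"}},"required":["plan"]}

```bash
mkdir -p pics
cat > h.py <<'E'
import numpy as np, cv2
from bench import ctrl
def snap(n,f):
    c=ctrl.camera(n); cv2.imwrite(f,c["pixels"][:,:,::-1]); return c
def R(c):
    a=np.array(c["attitude"],float)
    if a.shape==(3,3): return a
    from scipy.spatial.transform import Rotation as Ro
    return Ro.from_quat([a[1],a[2],a[3],a[0]]).as_matrix()
def ray(c,u,v):
    d=R(c)@np.array([(u-c["cx"])/c["fx"],(v-c["cy"])/c["fy"],1]); return np.array(c["origin"]),d/np.linalg.norm(d)
def atz(c,u,v,z):
    o,d=ray(c,u,v); return o+d*(z-o[2])/d[2]
def tri(r1,r2):
    A=np.zeros((3,3));b=np.zeros(3);
    for o,d in (r1,r2):
        P=np.eye(3)-np.outer(d,d);A+=P;b+=P@o
    p=np.linalg.solve(A,b); return p,[np.linalg.norm((np.eye(3)-np.outer(d,d))@(p-o)) for o,d in (r1,r2)]
E
python3 - <<'E'
from h import *
import pickle
C={n:snap(n,f"pics/{n}1.png") for n in("scene","top")}
pickle.dump(C,open("c1.pkl","wb"))
for n,c in C.items(): print(n,[(k,c[k]) for k in c if k!="pixels"])
o=ctrl.get_obs();print(o["time_s"],o["eef_pos"],o["eef_rot"],o["wrist_force"],o["opening"])
E
```

```text
scene [('fx', 477.4806732737009), ('fy', 477.4806732737009), ('cx', 308.9855037822922), ('cy', 200.94684636105052), ('origin', array([0.03841798, 0.67148941, 1.0018971 ])), ('attitude', array([ 0.09570751, -0.2667342 ,  0.89586562, -0.34222469]))]
top [('fx', 362.51769513775764), ('fy', 362.51769513775764), ('cx', 313.21587443831953), ('cy', 192.4709528716591), ('origin', array([ 0.42194577, -0.06882282,  0.99335979])), ('attitude', array([ 0.03811955, -0.70256993,  0.7099892 , -0.02928688]))]
0.1 [ 0.1549179  -0.55324608  0.23049322] [-7.59450125e-04  9.90710402e-01  1.35986466e-01  6.63807223e-05] [-0.03227343 -0.06834149  0.87853377] 0.9953303066360284
```

View pics/scene1.png

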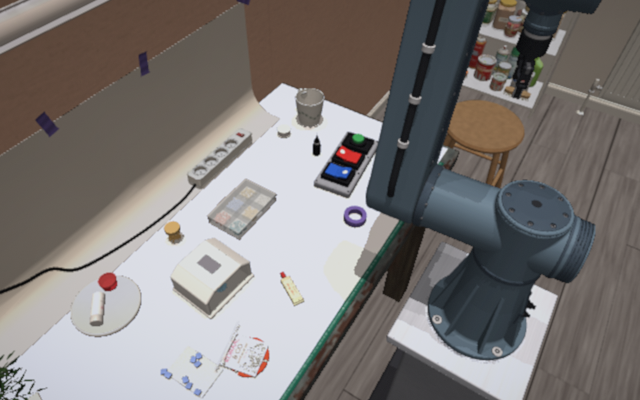

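View pics/top1.png

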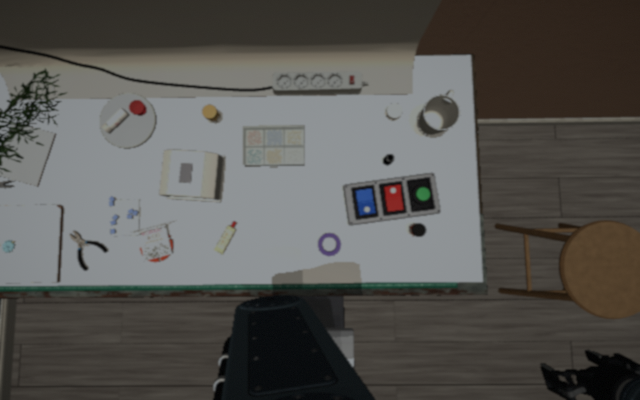

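The top view shows the console at about (391,199), with blue at (364,201), red (393,198) and green (423,194). The red dot is at about (393,190) and the blue at (366,210). The scene view shows blue (338,173), red (348,156) and green (357,139). Next I'll segment them.

```bash
cat > m.py <<'E'
from h import *
def cent(m):
    n,l,s,c=cv2.connectedComponentsWithStats(m.astype(np.uint8)); k=1+np.argmax(s[1:,4]); return c[k],s[k,4],l==k
def segs(c,box):
    x0,y0,x1,y1=box; im=c["pixels"][y0:y1,x0:x1].astype(int); r,g,b=im[...,0],im[...,1],im[...,2]; o={}
    for n,m in dict(red=(r>90)&(r>2*g)&(r>2*b),blue=(b>80)&(b>1.6*r)&(b>1.3*g),green=(g>70)&(g>1.6*r)&(g>1.5*b)).items():
        ce,a,mm=cent(m); o[n]=(ce+[x0,y0],a)
        if n!="green":
            h=cv2.convexHull(np.argwhere(mm)[:,::-1].astype(np.int32)); f=np.zeros(m.shape,np.uint8); cv2.fillConvexPoly(f,h,1)
            w=np.clip(im.min(2)-60,0,None)*f; ys,xs=np.mgrid[:w.shape[0],:w.shape[1]]
            o[n+"dot"]=(np.array([(w*xs).sum(),(w*ys).sum()])/w.sum()+[x0,y0],(w>60).sum())
    return o
E
python3 - <<'E'
from m import *; import pickle
C=pickle.load(open("c1.pkl","rb"))
S=segs(C["scene"],(310,125,385,200)); T=segs(C["top"],(335,165,450,232))
Z=dict(red=.043,blue=.043,green=.054,reddot=.049,bluedot=.049)
for k in S:
    p,e=tri(ray(C["scene"],*S[k][0]),ray(C["top"],*T[k][0]))
    print(k,S[k][0].round(1),S[k][1],T[k][0].round(1),T[k][1],p.round(4),np.round(e,4),"top@z",atz(C["top"],*T[k][0],Z[k]).round(4),"scene@z",atz(C["scene"],*S[k][0],Z[k]).round(4))
for n,uv in dict(c1=(344,184),c2=(435,174),c3=(440,213),c4=(350,225)).items(): print(n,atz(C["top"],*uv,.022).round(3))
print("jar",atz(C["top"],418,229,.046),"bottle",atz(C["top"],388,160,.08))
a=cv2.resize(C["scene"]["pixels"][125:200,310:385],(390,390),interpolation=2);b=cv2.resize(C["top"]["pixels"][165:232,335:402],(390,390),interpolation=2)
cv2.imwrite("pics/crop1.png",np.hstack([a,b])[:,:,::-1])
E
```

```text
red [348.6 154.7] 245 [393.5 198.5] 359 [ 0.4948 -0.2678  0.0421] [0.0001 0.0001] top@z [ 0.4946 -0.2677  0.043 ] scene@z [ 0.4944 -0.2669  0.043 ]
reddot [342.1 151. ] 20 [392.7 190. ] 16 [ 0.5164 -0.2656  0.0473] [0.0004 0.0004] top@z [ 0.5166 -0.2651  0.049 ] scene@z [ 0.5153 -0.2641  0.049 ]
blue [337.2 170.3] 252 [364.9 200.5] 375 [ 0.49   -0.193   0.0417] [0.0004 0.0004] top@z [ 0.4902 -0.1927  0.043 ] scene@z [ 0.489  -0.1921  0.043 ]
bluedot [344.7 171.5] 18 [366.6 208.9] 16 [ 0.4676 -0.1963  0.0464] [0.0004 0.0004] top@z [ 0.4678 -0.1958  0.049 ] scene@z [ 0.4661 -0.1942  0.049 ]
green [357.8 138.2] 79 [422.7 193.6] 152 [ 0.5065 -0.3437  0.0456] [0.0001 0.0001] top@z [ 0.5059 -0.3412  0.054 ] scene@z [ 0.5023 -0.3348  0.054 ]
c1 [ 0.537 -0.14   0.022]
c2 [ 0.561 -0.386  0.022]
c3 [ 0.456 -0.395  0.022]
c4 [ 0.427 -0.154  0.022]
jar [ 0.41454741 -0.32795427  0.046     ] bottle [ 0.59030554 -0.2490695   0.08      ]
```

View pics/crop1.png

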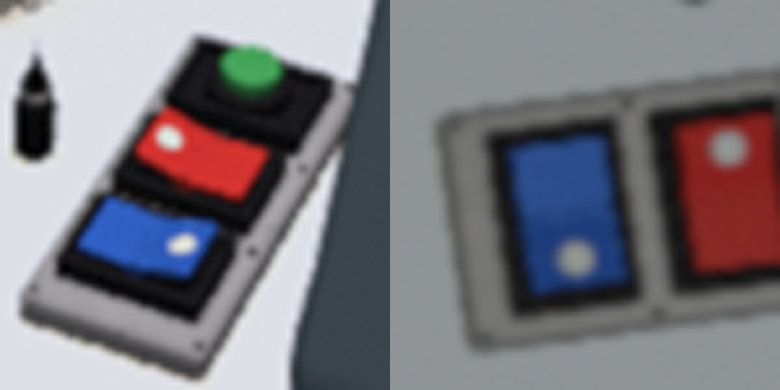

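Emit:
{"fn": "move_arm", "kwargs": {
  "plan": [1, 0.8, -0.2, 0, 0, -0.05, 2, 1.6, -0.5, 0, 0, -0.1, 3, 2.4, -0.8, 0, 0, -0.17, 4, 3.2, -1, 0, 0, -0.17, 5, 4, -1.3, 0, 0, -0.17, 6, 4.8, -1.6, 0, 0, -0.17, 6.8, 5.4, -1.8, 0, 0, -0.17, 7.2, 5.75, -2, 0, 0, -0.17, 7.2, 5.75, -2, 0, 0, -0.17, 7.2, 5.75, -2, 0, 0, -0.17],
  "grip": 0
}}

```text
time_s: 1.35
eef_pos: [0.5144, -0.2665, 0.1311]
eef_rot: [-0.0, 0.999, 0.051, -0.0]
wrist_force: [-0.2, -0.0, -0.5]
opening: 0.0
grasp_force: 0.0
```

Emit:
{"fn": "move_arm", "kwargs": {
  "plan": [0, 0, -0.5, 0, 0, 0, 0, 0, -1, 0, 0, 0, 0, 0, -1.3, 0, 0, 0, 0, 0, -1.36, 0, 0, 0, 0, 0, -1.36, 0, 0, 0]
}}

```text
time_s: 1.98
eef_pos: [0.5151, -0.2669, 0.0639]
eef_rot: [0.0, 0.999, 0.051, 0.0]
wrist_force: [-0.5, 0.2, 0.3]
opening: -0.002
grasp_force: 0.0
```

Run:
```python
from h import *
a=snap("scene","pics/s2.png");b=snap("top","pics/t2.png")
a=cv2.resize(a["pixels"][115:205,300:390],(390,390),interpolation=2);b=cv2.resize(b["pixels"][150:240,345:435],(390,390),interpolation=2)
cv2.imwrite("pics/crop2.png",np.hstack([a,b])[:,:,::-1])
```

```text
(no output)
```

View pics/crop2.png

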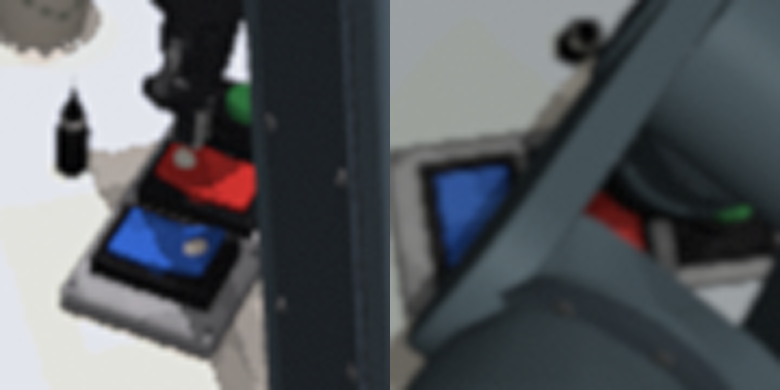

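The scene crop shows the shut fingertips just above the red dot, with the dot at about (185,155) in the crop. The arm hides the top view. I'll press now.

Emit:
{"fn": "move_arm", "kwargs": {
  "plan": [0, 0, -0.15, 0, 0, 0, 0, 0, -0.25, 0, 0, 0, 0, 0, -0.35, 0, 0, 0, 0, 0, -0.42, 0, 0, 0, 0, 0, -0.44, 0, 0, 0, 0, 0, -0.44, 0, 0, 0]
}}

```text
time_s: 2.82
eef_pos: [0.5156, -0.2664, 0.0427]
eef_rot: [0.0, 0.999, 0.052, 0.0]
wrist_force: [-2.2, 2.8, 12.2]
opening: 0.001
grasp_force: 6.1
```

Emit:
{"fn": "move_arm", "kwargs": {
  "plan": [0, 0, 0.5, 0, 0, 0, 0, 0, 1.1, 0, 0, 0, -0.5, 0.7, 1.1, 0, 0, 0, -0.97, 1.42, 1.1, 0, 0, 0, -0.97, 1.42, 0.8, 0, 0, 0, -0.97, 1.42, 0.5, 0, 0, 0, -0.97, 1.42, 0.45, 0, 0, 0, -0.97, 1.42, 0.45, 0, 0, 0]
}}

```text
time_s: 3.82
eef_pos: [0.4666, -0.1958, 0.0633]
eef_rot: [-0.0, 0.999, 0.051, -0.0]
wrist_force: [0.1, 0.6, 0.1]
opening: -0.001
grasp_force: 0.0
```

Run:
```python
from h import *
a=snap("scene","pics/s3.png");b=snap("top","pics/t3.png")
a=cv2.resize(a["pixels"][115:205,300:390],(390,390),interpolation=2);b=cv2.resize(b["pixels"][150:240,345:435],(390,390),interpolation=2)
cv2.imwrite("pics/crop3.png",np.hstack([a,b])[:,:,::-1])
```

```text
(no output)
```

View pics/crop3.png

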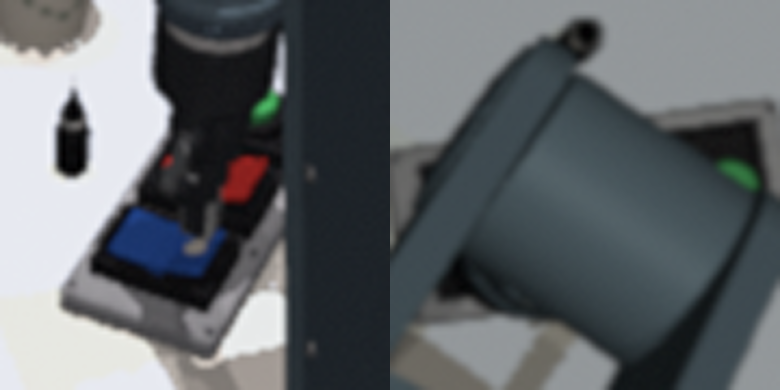

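The fingertips are over the blue dot, at about (197,245) in the crop, and the red paddle's near half is now raised. I'll press blue.

Emit:
{"fn": "move_arm", "kwargs": {
  "plan": [0, 0, -0.15, 0, 0, 0, 0, 0, -0.25, 0, 0, 0, 0, 0, -0.35, 0, 0, 0, 0, 0, -0.42, 0, 0, 0, 0, 0, -0.45, 0, 0, 0, 0, 0, -0.45, 0, 0, 0]
}}

```text
time_s: 4.68
eef_pos: [0.4662, -0.1954, 0.0426]
eef_rot: [-0.0, 0.999, 0.052, -0.001]
wrist_force: [-7.4, 2.1, 16.9]
opening: 0.0
grasp_force: 8.6
```

Emit:
{"fn": "move_arm", "kwargs": {
  "plan": [0, 0, 0.6, 0, 0, 0, 0, 0, 1.4, 0, 0, 0, 0.2, -0.8, 1.6, 0, 0, 0, 0.4, -1.6, 1.6, 0, 0, 0, 0.6, -2.4, 1.6, 0, 0, 0, 0.75, -2.93, 1.6, 0, 0, 0, 0.75, -2.93, 1.0, 0, 0, 0, 0.75, -2.93, 0.6, 0, 0, 0, 0.75, -2.93, 0.6, 0, 0, 0]
}}

```text
time_s: 5.8
eef_pos: [0.5026, -0.34, 0.0688]
eef_rot: [-0.002, 0.999, 0.052, -0.002]
wrist_force: [0.2, -0.1, -0.4]
opening: 0.003
grasp_force: 0.0
```

Run:
```python
from h import *
a=snap("scene","pics/s4.png");b=snap("top","pics/t4.png")
a=cv2.resize(a["pixels"][115:205,300:390],(390,390),interpolation=2);b=cv2.resize(b["pixels"][150:240,345:435],(390,390),interpolation=2)
cv2.imwrite("pics/crop4.png",np.hstack([a,b])[:,:,::-1])
```

```text
(no output)
```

View pics/crop4.png

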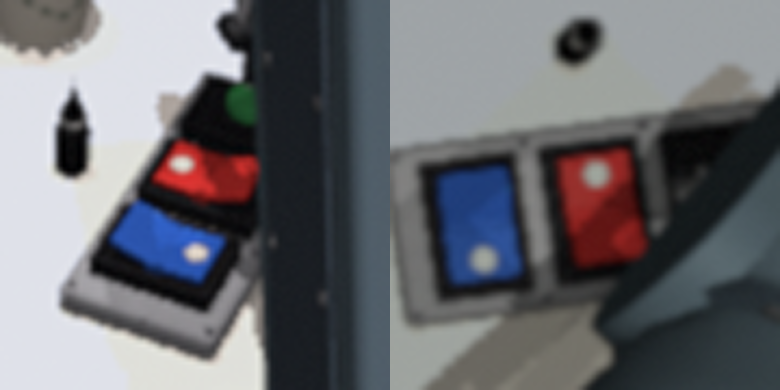

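Both dotted ends are down: blue dot at (197,252), red dot at (180,163) in the crop, and each paddle's opposite half is up. Now the green button.

Emit:
{"fn": "move_arm", "kwargs": {
  "plan": [0, 0, -0.2, 0, 0, 0, 0, 0, -0.35, 0, 0, 0, 0, 0, -0.42, 0, 0, 0, 0, 0, -0.48, 0, 0, 0, 0, 0, -0.5, 0, 0, 0, 0, 0, -0.5, 0, 0, 0, 0, 0, -0.5, 0, 0, 0]
}}

```text
time_s: 6.78
eef_pos: [0.5041, -0.3418, 0.0479]
eef_rot: [0.0, 0.999, 0.052, 0.0]
wrist_force: [-3.1, 3.9, 13.4]
opening: 0.001
grasp_force: 6.4
```

13 N at z = 47.9 mm means the button is fully down. I'll retreat toward the start side.

Emit:
{"fn": "move_arm", "kwargs": {
  "plan": [0, 0, 0.5, 0, 0, 0, 0, 0, 1.2, 0, 0, 0, 0, 0, 2.2, 0, 0, 0, -0.8, -0.7, 3, 0, 0, 0, -1.8, -1.5, 3.5, 0, 0, 0, -2.8, -2.3, 3.5, 0, 0, 0, -3.8, -3, 3.5, 0, 0, 0, -4.8, -3.6, 3.5, 0, 0, 0, -5.2, -3.8, 3.5, 0, 0, 0, -5.2, -3.8, 3.5, 0, 0, 0]
}}

```text
time_s: 8.02
eef_pos: [0.2419, -0.5327, 0.2211]
eef_rot: [-0.0, 0.999, 0.05, -0.0]
wrist_force: [0.9, 0.6, -0.7]
opening: 0.004
grasp_force: 0.0
```

Run:
```python
from m import *
a=snap("scene","pics/s5.png");b=snap("top","pics/t5.png")
a=cv2.resize(a["pixels"][115:205,300:390],(390,390),interpolation=2);b=cv2.resize(b["pixels"][145:240,345:440],(390,390),interpolation=2)
cv2.imwrite("pics/crop5.png",np.hstack([a,b])[:,:,::-1])
```

```text
(no output)
```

View pics/crop5.png

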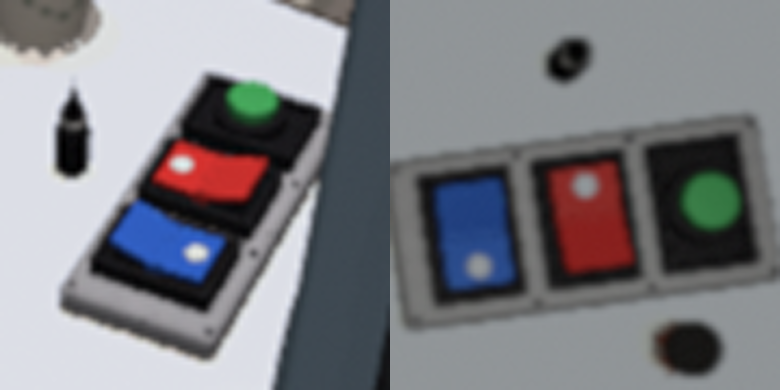

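Both rockers are over, with the dots at (182,163) and (197,252) in the crop. The green button is back up at (252,100), and the bottle and jar are where they were.

```bash
python3 -c "
from bench import ctrl
print(ctrl.hand_in())"
```

```text
the job is handed in; nothing more can be done
None
```

I pressed red, then blue, then green in that order and handed the job in; the last pictures show both rockers over, the green button back up and the bottle and jar in place, but the hand-in returned no verdict.

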